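# Tip a culture tube up in a cradle and regrip it for the beaker

## Task

Lay the capped culture tube in the tipping cradle with its foot at the stop plate and its cap at the free end, let go of it, and push the cradle's lever all the way over so that the tube stands up steeply. Then take the tube again, lift it out and lower it, cap up, into the empty open glass beaker that stands by itself in the front working area (not the part-filled glasses at the back); do not drop it in, and leave it standing there by itself. Leave the jars and small bottles where they stand and keep the beaker upright where it is.

Things in the scene. Friction and masses are not known exactly. Their poses are not given: they have to be found in the camera images.
- tube_centre (a point): Centre, on the axis, of a screw-cap culture tube of clear glass with a white ribbed cap, 160 mm long, 18 mm thick all along (rounded foot; the cap is the last 28 mm, also 18 mm across), 28 to 46 g, balance within 15 mm of its middle, lying on the worktop at any yaw, axis 9 mm up. x axis: along the tube towards the cap.
- tube_foot (a point): The rounded foot end of the tube on its axis, 80 mm from the centre; same axes.
- tube_cap (a point): The cap end of the tube on its axis, 80 mm from the centre; same axes.
- trough_pivot (a point): Pivot of the tipping cradle, 60 mm above the worktop, in the trough's mid plane. Its axes turn with the trough: x along it from the stop plate to the free end, z out of its open side (up when level), y along the shaft. Offsets named for the cradle are in mm in these axes. The stand, a grey 165 x 70 mm plate with posts at y = 29, -29, -68 (12 mm above the pivot), is fixed at a varying place and yaw.
- upper_saddle (a point): Where the tube's axis lies over the upper V saddle: x = 83, z = 28. The trough is a bar 12 wide, top at z = 4, with two V saddles, each 12 long, centred at x = 5 and 83, open to +z, 37 wide at their tops (z = 34). Between them (x = 11 to 77) fingers have room either side of the bar. When tipped up, the tube's top 56 mm stand free above the upper saddle.
- trough_seat (a point): Where the tube's centre lies when it rests in the saddles with its foot on the stop plate: x = 65, y = 0, z = 28 from the pivot; axes as there. The plate's face is at x = -15, it reaches to z = 40 and is 30 wide. The foot may be laid up to 20 mm short of the plate: it slides down when tipped.
- lever_knob (a point): Centre of the black ball knob, 18 mm wide, on the end of the trough's lever: x = 45, y = -90, z = 78 from the pivot. The lever, an 8 mm rod, runs straight to it from the shaft (0, -90, 0) and turns with the trough. Pushed with shut fingertips about 40 mm above the pivot, level, from the free-end side to the stop-plate side, it tips the trough up; 4 to 7 N until the hard stop.
- trough (a joint): Angle of the trough: 0 level, 1.35 rad tipped up against its stop (tube then 13 degrees from upright, cap up). Starts between 0 and 0.3; friction holds it, with or without the tube, wherever it is left.
- beaker: Open empty glass beaker standing by itself, 68 mm wide (73 at the rim), 98 mm tall, 100 to 145 g, loose; walls 3 mm, clear inside 62 mm, inner floor 4 mm up, four short white marks on its side. Origin at the centre of its underside, z up. It swaps places with the two jars.
- jar: Bystander: plain white jar with white lid, 57 mm wide, 98 mm tall. Origin at the centre of its underside.
- powder: Bystander: clear jar with white lid, 52 mm wide, 82 mm tall. Origin at the centre of its underside.
- vial: Bystander: small white-capped vial 23 mm wide, 62 mm tall, standing beside the tube's cap end, 42 mm to one side of the tube's axis. Origin at the centre of its underside.
- rollon: Bystander: small black open bottle 20 mm wide, 67 mm tall, standing beside the tube's foot end on the other side, 42 mm from the tube's axis. Origin at the centre of its underside.

How it is judged:
By the outcome, as a careful person would: the job done as asked, in the order asked, and still so for the second after the job is handed in, with the robot touching nothing.
It also fails if it takes over 67 s, if anything falls off the work surface, if the arm or the gripper's body presses on something with over 40 N, if the wrist force passes 120 N, or if a joint passes its speed limit or range.

## Robot

A 6-joint arm with a two-finger parallel gripper is mounted at the origin on a cart in front of the work surface, level with it; the furniture and walls round the work are solid. World frame = base frame: x ahead of the robot, y to its left, z up, the work surface at z = 0. Lengths are in m, angles in rad, forces in N, time in s.
With the tool pointing down it reaches from about 0.375 to 0.9 m from the base axis. Payload 3.1 kg.
Tool frame: the origin (TCP) lies midway between the tips of the shut fingers; the grasp point (between the pads) lies 19 mm behind it; z points along the fingers, y is the direction in which the jaws open and shut (so a half turn about z gives the same grasp; the last joint's range is limited). The gripper opens to 85 mm and grips with 20 to 120 N. Pads are 22 mm wide; open, the fingers measure 114 mm over their backs; the gripper's body (76 mm by 85 mm) begins 54 mm behind the grasp point. The pads swing forward as they close: fully open they stand 13 mm farther back than shut.
Start: joints at [1.093, 0.527, 1.433, -0, 1.181, -0.178], TCP at [0.184, 0.597, 0.231] pointing down, gripper open.
Joint ranges: [-3.08, 3.08], [-0.75, 2.2], [0.22, 2.44], [-1.43, 4.57], [0, 2.65], [-2.85, 2.85]. Speed limits (rad/s): [2.79, 2.79, 3.14, 3.14, 3.14, 3.14].

## Interface

Orientations are given as [roll, pitch, yaw] about the fixed x, y, z axes, in that order (R = Rz(yaw) Ry(pitch) Rx(roll)).
In Python, from cell import ctrl gives the robot as it stands.
- The arm moves only by the shell command python3 -m jog 'ROWS' [OPENING] [FORCE]. ROWS is JSON, a list of rows, each an object with "slide": the shift along the world's x, y, z in m, a list of three; "yaw": the turn about the world's z in degrees. A call has 1 to 12 rows; each row is the pose to reach, as a shift and turn from the pose commanded when the call began; what a row does not reach only later rows make up. A row lasts 1/12 s, in which the tool goes at most 41.7 mm and 7.16 degrees, less where a joint would pass 70% of its speed; a pose out of reach is approached as far as the arm can. A call with a gripper value outside its range is refused whole. OPENING is the opening, from 0 (shut) to 1 (fully open), set as the call begins (- or left out, the last holds). The fingers move at their own pace and stop on an object; FORCE is the grip in N (left out, the last holds). Time passes only in rows, so rows that repeat a pose let the fingers close. It gives the time, the measured TCP pose, the force and the opening at its end, in the units of the state.
- ctrl.sense(): the state, without advancing time (a new reading comes with each control period).
- ctrl.capture(name): name is "scene" or "top"; returns a dict with "pixels" (480x640x3 uint8, red, green, blue), "depth" (480x640 float32, m along the optical axis (not along the pixel's ray), 0 where there is no reading), "intrinsics" (3x3 intrinsics, pixels), "D" ([k1, k2, p1, p2, k3] as OpenCV has them; the pictures are not rectified), "world_from_camera" (4x4, takes a point from camera to world coordinates). Camera axes: x right, y down, z forward; pixel columns grow to the right and rows downward; lengths in m; the calibration is good to about 2 mm. A picture is of the moment at which its call begins.
- ctrl.sign_off(): hands the job in, once; it reports no verdict.
The state is a dict: "t": time; "joint_positions": joint angles; "joint_vel": joint speeds; "joint_efforts": joint torques, N m; "tcp_pos": TCP position; "eef_rot": TCP orientation; "ft_force": force on the tool from outside, world axes, zero at the start; "wrist_torque": the same for the moment, N m; "gripper_width": opening from 0.0 (shut) to 1.0 (fully open).
Only numpy, scipy, OpenCV 4.12 (cv2) and the standard library are available. Lean on these libraries where they do the work, as an engineer would, in place of code of your own. Each camera call takes 0.05 s, during which the arm holds its last target.

## Working session

There is one attempt and no reset: what is moved stays moved. The work goes in short steps, Python scripts to look and compute and a shell command to move; the robot and the scene stay as the last step left them, time stands still between calls to the robot, and variables do not carry over. Pictures are saved under pics/ and viewed, and the job is handed in when it is done.

```bash
ls; mkdir -p pics
python3 - <<'E'
from cell import ctrl
import cv2,numpy as np
print(ctrl.sense())
for n in("scene","top"):
    c=ctrl.capture(n); cv2.imwrite(f"pics/{n}0.png",c["pixels"][:,:,::-1]); np.savez(f"{n}0.npz",**c)
    print(c["intrinsics"],c["D"],c["world_from_camera"])
E
```

```text
pics
{'t': 0.0, 'joint_positions': array([ 1.09348316e+00,  5.28446468e-01,  1.43392751e+00,  2.71595338e-05,
        1.18140038e+00, -1.78531190e-01]), 'joint_vel': array([-3.92599158e-04,  2.80725069e-04, -5.42269954e-04, -4.75337228e-05,
        5.55337768e-04, -1.55334686e-03]), 'joint_efforts': array([-6.87307001e-04, -4.42352486e+01, -1.78020823e+01, -1.96822175e-04,
        8.48837604e-03,  3.16275710e-06]), 'tcp_pos': array([0.18361622, 0.5966581 , 0.23033771]), 'eef_rot': array([-3.13945009e+00, -4.12140538e-04,  2.84279990e+00]), 'ft_force': array([-0.00058536, -0.08812473,  0.3797895 ]), 'wrist_torque': array([-0.02095158,  0.03752266,  0.00770684]), 'gripper_width': 0.9998865228290835}
[[580.84665302   0.         314.48018032]
 [  0.         580.84665302 246.35464487]
 [  0.           0.           1.        ]] [-0.004939  0.        0.        0.        0.      ] [[ 0.61236323 -0.61118295  0.50146452 -0.0704186 ]
 [-0.79045559 -0.48443186  0.37484096 -0.44287585]
 [ 0.01382899 -0.62592425 -0.77976124  0.96244806]
 [ 0.          0.          0.          1.        ]]
[[448.59697888   0.         324.42297342]
 [  0.         448.59697888 235.97594864]
 [  0.           0.           1.        ]] [-0.03105906  0.          0.          0.          0.        ] [[-0.02125514 -0.98180171  0.18871569  0.32440478]
 [-0.99975398  0.01967562 -0.01023951 -0.06311702]
 [ 0.00634007 -0.18888691 -0.98197838  0.94329547]
 [ 0.          0.          0.          1.        ]]
```

View pics/scene0.png

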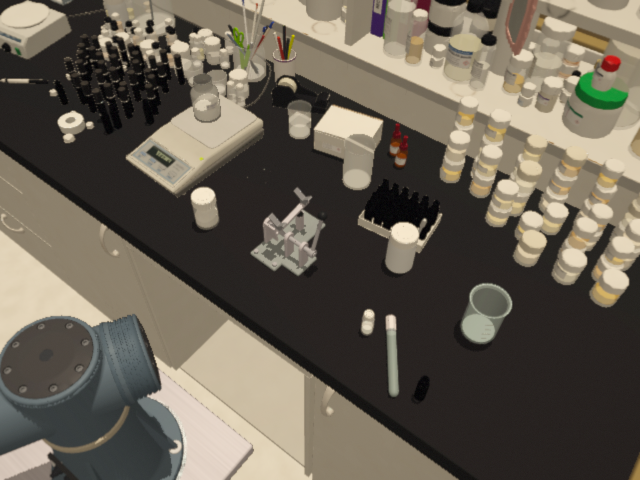

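View pics/top0.png

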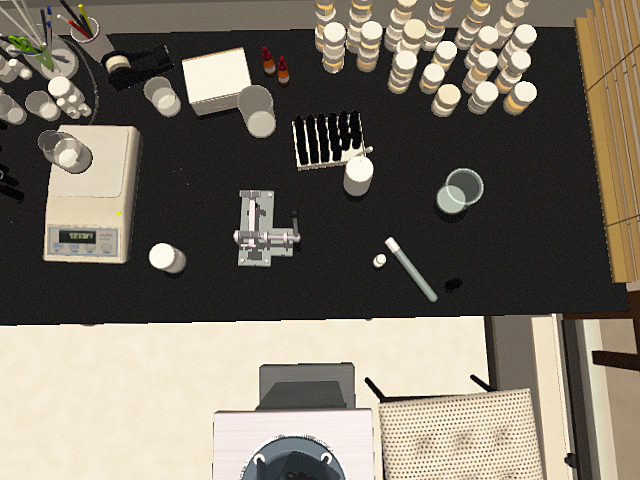

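The scene view shows the tube from its cap at (391,322) to its foot at (393,393), with the vial at (368,321), the roll-on at (422,388) and the empty beaker at (482,315). The cradle is near (290,235). In the top view the tube runs (391,243)–(433,298), the beaker's base is near (451,200), and the cradle is near (262,230). I'll zoom in on these.

```bash
cat > h.py <<'E'
import numpy as np,cv2
def load(n): return dict(np.load(n))
def ray(c,u,v):
    p=cv2.undistortPoints(np.array([[[u,v]]],float),c["intrinsics"],c["D"])[0,0]
    T=c["world_from_camera"]; return T[:3,3],T[:3,:3]@np.array([p[0],p[1],1])
def atz(c,u,v,z):
    o,d=ray(c,u,v); return o+d*(z-o[2])/d[2]
def dep(c,u,v):
    o,d=ray(c,u,v); return o+d*c["depth"][int(round(v)),int(round(u))]
def cloud(c):
    h,w=c["depth"].shape
    uu,vv=np.meshgrid(np.arange(w),np.arange(h))
    p=cv2.undistortPoints(np.stack([uu,vv],-1).reshape(-1,1,2).astype(float),c["intrinsics"],c["D"]).reshape(h,w,2)
    P=np.concatenate([p,np.ones((h,w,1))],-1)*c["depth"][...,None]
    return P@c["world_from_camera"][:3,:3].T+c["world_from_camera"][:3,3]
def proj(c,P):
    T=np.linalg.inv(c["world_from_camera"]); 
    r=cv2.Rodrigues(T[:3,:3])[0]
    return cv2.projectPoints(np.atleast_2d(P).astype(float),r,T[:3,3],c["intrinsics"],c["D"])[0][:,0]
def crop(c,n,x0,y0,x1,y1,s):
    im=c["pixels"][y0:y1,x0:x1,::-1]; cv2.imwrite(n,cv2.resize(im,None,fx=s,fy=s,interpolation=cv2.INTER_CUBIC))
E
python3 - <<'E'
from h import *
s=load("scene0.npz");t=load("top0.npz")
a=cv2.resize(t["pixels"][175:280,220:320,::-1],None,fx=4,fy=4,interpolation=cv2.INTER_CUBIC)
b=cv2.resize(s["pixels"][180:285,240:340,::-1],None,fx=4,fy=4,interpolation=cv2.INTER_CUBIC)
cv2.imwrite("pics/crad.png",np.hstack([a,b]))
a=cv2.resize(t["pixels"][150:310,360:500,::-1],None,fx=2.8,fy=2.8,interpolation=cv2.INTER_CUBIC)
b=cv2.resize(s["pixels"][270:410,350:520,::-1],None,fx=2.3,fy=2.3,interpolation=cv2.INTER_CUBIC)
b=cv2.copyMakeBorder(b,0,a.shape[0]-b.shape[0],0,0,0) if a.shape[0]>b.shape[0] else b[:a.shape[0]]
cv2.imwrite("pics/tube.png",np.hstack([a,b]))
E
```

```text
(no output)
```

View pics/crad.png

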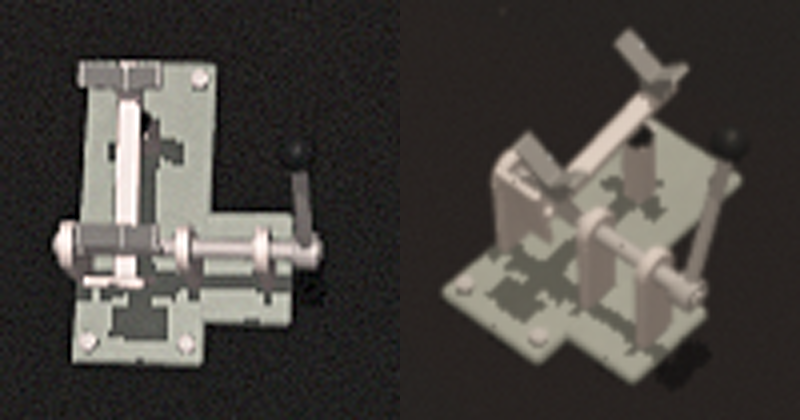

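View pics/tube.png

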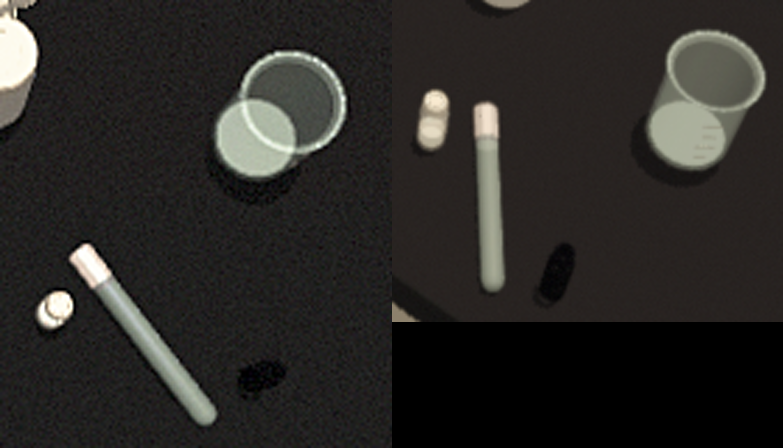

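```bash
cat >> h.py <<'E'
def W(q,P):
    px,py,yaw,th=q; P=np.atleast_2d(P).astype(float)/1000
    x=P[:,0]*np.cos(th)-P[:,2]*np.sin(th); z=P[:,0]*np.sin(th)+P[:,2]*np.cos(th)
    return np.c_[px+x*np.cos(yaw)-P[:,1]*np.sin(yaw),py+x*np.sin(yaw)+P[:,1]*np.cos(yaw),0.06+z]
E
python3 - <<'E'
from h import *
from scipy.optimize import least_squares
s=load("scene0.npz");t=load("top0.npz")
T=lambda u,v:(220+u/4-.4,175+v/4-.4); S=lambda u,v:(240+(u-400)/4-.4,180+v/4-.4)
obs=[(t,(45,-90,78),T(295,152)),(t,(83,18.5,34),T(80,75)),(t,(83,-18.5,34),T(160,75)),(t,(5,18.5,34),T(77,236)),(t,(5,-18.5,34),T(158,236)),
(s,(45,-90,78),S(731,141)),(s,(83,18.5,34),S(632,42)),(s,(83,-18.5,34),S(682,72)),(s,(5,18.5,34),S(528,150))]
def f(q): return np.concatenate([proj(c,W(q,P))[0]-np.array(o) for c,P,o in obs])
r=least_squares(f,[.45,.1,0,.2],loss="soft_l1"); q=r.x
print(q,r.fun.reshape(-1,2).round(1))
np.save("q.npy",q)
for n,P in dict(pivot=(0,0,0),upper=(83,0,28),seat=(65,0,28),knob=(45,-90,78)).items(): print(n,W(q,P).round(4))
ct=cloud(t);cs=cloud(s)
# knob depth, table check
print("tabledepth",dep(t,300,300),dep(s,330,300))
# overlay
def draw(c,x0,y0,n):
    im=cv2.resize(c["pixels"][y0:y0+110,x0:x0+100,::-1],None,fx=4,fy=4)
    for P in [(45,-90,78),(83,18.5,34),(83,-18.5,34),(5,18.5,34),(5,-18.5,34),(0,-90,0),(-15,0,0),(-15,15,40),(-15,-15,40),(83,0,4),(0,0,0),(0,29,0)]:
        u=proj(c,W(q,P))[0]; cv2.circle(im,tuple(int(k) for k in ((u-[x0,y0])*4+2)),4,(0,0,255),1)
    return im
cv2.imwrite("pics/fit.png",np.hstack([draw(t,220,175,0),draw(s,240,180,0)]))
# tube
for c,a,b in ((t,(391,241),(434,299)),(s,(391,316),(393,394))):
    print("tube",atz(c,*a,.009),atz(c,*b,.009))
for nm,C in(("t",ct),("s",cs)):
    m=(C[...,2]>.011)&(C[...,2]<.13)&(C[...,0]>.3)&(C[...,0]<.6)&(C[...,1]<-.02)&(C[...,1]>-.5)
    n,l,st,_=cv2.connectedComponentsWithStats(m.astype(np.uint8))
    for i in range(1,n):
        if st[i,4]>15: 
            X=C[l==i]; print(nm,st[i],X.mean(0).round(3),X.min(0).round(3),X.max(0).round(3))
E
```

```text
[ 0.49683623  0.0732591  -0.03860112  0.19017567] [[ 1.3 -0.2]
 [ 0.6 -0.4]
 [-0.2 -0.1]
 [ 0.6 -0.3]
 [-0.5  0.1]
 [ 0.6  1.3]
 [-1.9 -0.7]
 [-0.6  0.4]
 [-1.  -1.7]]
pivot [[0.4968 0.0733 0.06  ]]
upper [[0.573  0.0703 0.1032]]
seat [[0.5553 0.071  0.0998]]
knob [[ 0.5228 -0.0178  0.1451]]
tabledepth [ 3.70810257e-01 -1.91499137e-02 -7.71897076e-05] [ 0.45793231 -0.08904811  0.00371695]
tube [ 0.49028592 -0.21373693  0.009     ] [ 0.36637116 -0.29717698  0.009     ]
tube [ 0.49835726 -0.20524381  0.009     ] [ 0.3659402  -0.29559037  0.009     ]
t [437 177  46  37 886] [ 0.57  -0.349  0.063] [ 0.544 -0.385  0.011] [ 0.6   -0.313  0.102]
t [349 179  20  16 234] [ 0.596 -0.144  0.063] [ 0.593 -0.163  0.012] [ 0.6   -0.125  0.101]
t [385 237  53  65 613] [ 0.43  -0.251  0.016] [ 0.362 -0.303  0.011] [ 0.498 -0.201  0.022]
t [373 254  13  13 128] [ 0.445 -0.181  0.05 ] [ 0.436 -0.192  0.011] [ 0.458 -0.173  0.064]
t [446 278  16  12 134] [ 0.395 -0.33   0.046] [ 0.385 -0.343  0.012] [ 0.406 -0.323  0.07 ]
s [386 237  21  34 464] [ 0.596 -0.146  0.057] [ 0.59  -0.163  0.011] [ 0.6   -0.126  0.101]
s [311 251   6   7  23] [ 0.491 -0.021  0.064] [ 0.484 -0.024  0.058] [ 0.5   -0.02   0.071]
s [ 461  285   51   58 1266] [ 0.561 -0.351  0.062] [ 0.542 -0.387  0.011] [ 0.6   -0.312  0.105]
s [361 310  14  23 254] [ 0.441 -0.186  0.044] [ 0.433 -0.196  0.011] [ 0.454 -0.174  0.065]
s [386 315  13  81 756] [ 0.425 -0.253  0.017] [ 0.361 -0.302  0.011] [ 0.498 -0.201  0.024]
s [415 376  15  23 251] [ 0.39  -0.334  0.046] [ 0.383 -0.342  0.011] [ 0.404 -0.323  0.071]
```

View pics/fit.png

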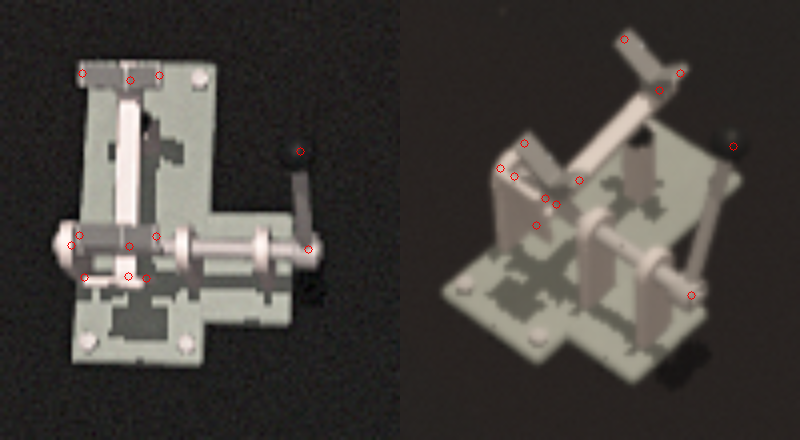

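The model overlay lands on the saddles, shaft, stop plate and knob in both views, to about 1–2 px. Next I'll refine the tube axis, the cradle yaw and the beaker position.

Run:
```python
from h import *
s=load("scene0.npz");t=load("top0.npz");q=np.load("q.npy")
for c in(t,s):
    C=cloud(c); m=(C[...,2]>.010)&(C[...,2]<.03)&(C[...,0]>.3)&(C[...,0]<.52)&(C[...,1]<-.195)&(C[...,1]>-.32)
    n,l,st,_=cv2.connectedComponentsWithStats(m.astype(np.uint8)); i=1+np.argmax(st[1:,4]); X=C[l==i][:,:2]
    mu=X.mean(0); w,v=np.linalg.eigh(np.cov(X.T)); u=v[:,1]*np.sign(v[0,1]); p=(X-mu)@u
    print("tube yaw",np.degrees(np.arctan2(u[1],u[0])),"ctr",mu+u*(p.min()+p.max())/2,"len",np.ptp(p))
# plate edges (top), z~.004
for a,b in(((75,360),(88,62)),((203,362),(215,63))):
    A=atz(t,220+a[0]/4,175+a[1]/4,.004);B=atz(t,220+b[0]/4,175+b[1]/4,.004);d=B-A;print("plate",A,B,np.degrees(np.arctan2(d[1],d[0])))
# beaker: rim ellipse & floor
for c,rim,fl in((t,(220,0),0),):pass
print("rim t",atz(t,360+292/2.8,150+102/2.8,.098),"floor t",atz(t,360+255/2.8,150+139/2.8,.004))
print("rim s",atz(s,350+(715-392)/2.3,270+71/2.3,.098),"floor s",atz(s,350+(687-392)/2.3,270+132/2.3,.004))
print("q",q)
for P in((-25,-90,0),(8.5,-90,0)):print(W((q[0],q[1],q[2],0),P))
for c in(t,s):
  C=cloud(c);L=(C-np.array([q[0],q[1],.06]));cy,sy=np.cos(q[2]),np.sin(q[2]);a=L[...,0]*cy+L[...,1]*sy;b=-L[...,0]*sy+L[...,1]*cy
  for nm,m in(("lowV",(abs(a)<.03)&(abs(b)<.022)&(L[...,2]>.02)),("upV",(abs(a-.08)<.03)&(abs(b)<.025)&(L[...,2]>.03)),("bar",(abs(a-.042)<.015)&(abs(b)<.01)&(L[...,2]>-.02))):
    if m.sum()>3: print(nm,m.sum(),"b",np.percentile(b[m],[3,50,97]).round(4),"a",np.percentile(a[m],[3,50,97]).round(4),"z",np.percentile(L[...,2][m],[3,50,97]).round(4))
```

```text
tube yaw 35.29736085757842 ctr [ 0.42944863 -0.25172152] len 0.15988126189764462
tube yaw 35.254515719139384 ctr [ 0.42799037 -0.25146696] len 0.16157644072518884
plate [0.44629795 0.10881823 0.004     ] [0.60921488 0.10419305 0.004     ] -1.62617960308642
plate [0.44390194 0.04140708 0.004     ] [0.60724533 0.03512396 0.004     ] -2.202835951895386
rim t [ 0.58077836 -0.34973397  0.098     ] floor t [ 0.57988806 -0.35016113  0.004     ]
rim s [ 0.58196787 -0.34985425  0.098     ] floor s [ 0.58344718 -0.3493553   0.004     ]
q [ 0.49683623  0.0732591  -0.03860112  0.19017567]
[[ 0.46838161 -0.01570906  0.06      ]]
[[ 0.50185666 -0.01700188  0.06      ]]
lowV 149 b [-0.0189  0.0047  0.0196] a [-0.0257 -0.0021  0.0064] z [0.0208 0.0308 0.0367]
upV 133 b [-0.0192  0.0039  0.0214] a [0.0697 0.0757 0.0817] z [0.0307 0.0405 0.0486]
bar 92 b [-0.0044  0.0003  0.0061] a [0.0286 0.0426 0.0564] z [0.0061 0.0116 0.0148]
lowV 165 b [-0.0174  0.0045  0.0195] a [-0.0272 -0.0051  0.0058] z [0.0204 0.0297 0.0378]
upV 107 b [-0.0186  0.0066  0.0201] a [0.0696 0.076  0.0826] z [0.0314 0.0413 0.0496]
bar 86 b [-0.0053 -0.0006  0.0072] a [0.0281 0.0413 0.0561] z [0.0064 0.0129 0.0168]
```

```bash
R='{"slide":[0.284,-0.613,0.0],"yaw":-165}'; : ; python3 -m jog '[{"slide":[0.284,-0.613,0.0],"yaw":-165},{"slide":[0.284,-0.613,0.0],"yaw":-165},{"slide":[0.284,-0.613,0.0],"yaw":-165},{"slide":[0.284,-0.613,0.0],"yaw":-165},{"slide":[0.284,-0.613,0.0],"yaw":-165},{"slide":[0.284,-0.613,0.0],"yaw":-165},{"slide":[0.284,-0.613,0.0],"yaw":-165},{"slide":[0.284,-0.613,0.0],"yaw":-165},{"slide":[0.284,-0.613,0.0],"yaw":-165},{"slide":[0.284,-0.613,0.0],"yaw":-165},{"slide":[0.284,-0.613,0.0],"yaw":-165},{"slide":[0.284,-0.613,0.0],"yaw":-165}]' 0
```

```text
t: 1.1
tcp_pos: [0.3943, 0.1417, 0.2313]
eef_rot: [-3.141, -0.0, 1.337]
ft_force: [0.3, 0.8, 0.5]
gripper_width: 0.001
```

```bash
python3 -m jog '[{"slide":[0.074,-0.159,0.0],"yaw":-79},{"slide":[0.074,-0.159,0.0],"yaw":-79},{"slide":[0.074,-0.159,0.0],"yaw":-79},{"slide":[0.074,-0.159,0.0],"yaw":-79},{"slide":[0.074,-0.159,0.0],"yaw":-79},{"slide":[0.074,-0.159,0.0],"yaw":-79},{"slide":[0.074,-0.159,0.0],"yaw":-79},{"slide":[0.074,-0.159,0.0],"yaw":-79},{"slide":[0.074,-0.159,-0.04],"yaw":-79},{"slide":[0.074,-0.159,-0.08],"yaw":-79},{"slide":[0.074,-0.159,-0.12],"yaw":-79},{"slide":[0.074,-0.159,-0.131],"yaw":-79}]' 0
```

```text
t: 2.1
tcp_pos: [0.4647, -0.0146, 0.0957]
eef_rot: [-3.139, 0.009, -0.041]
ft_force: [-0.4, 0.2, -0.2]
gripper_width: 0.001
```

```bash
python3 -m jog '[{"slide":[0,0,0]},{"slide":[0.01,0,0]},{"slide":[0.02,0,0]},{"slide":[0.025,-0.001,0]},{"slide":[0.028,-0.001,0]},{"slide":[0.031,-0.001,0]},{"slide":[0.034,-0.001,0]},{"slide":[0.034,-0.001,0]}]' 0
```

```text
validation failed for argument at $[0]...
```

```bash
python3 -m jog '[{"slide":[0,0,0],"yaw":0},{"slide":[0.01,0,0],"yaw":0},{"slide":[0.02,0,0],"yaw":0},{"slide":[0.025,-0.001,0],"yaw":0},{"slide":[0.028,-0.001,0],"yaw":0},{"slide":[0.031,-0.001,0],"yaw":0},{"slide":[0.034,-0.001,0],"yaw":0},{"slide":[0.034,-0.001,0],"yaw":0}]' 0
python3 - <<'E'
from cell import ctrl
from h import *
s=ctrl.capture("scene"); crop(s,"pics/lev.png",230,170,350,290,5); print(ctrl.sense()["ft_force"])
E
```

```text
t: 2.77
tcp_pos: [0.5023, -0.0163, 0.1007]
eef_rot: [3.142, -0.0, -0.036]
ft_force: [-2.4, -0.1, 0.7]
gripper_width: -0.001
[-1.9499687  -0.11740092  0.3122299 ]
```

View pics/lev.png

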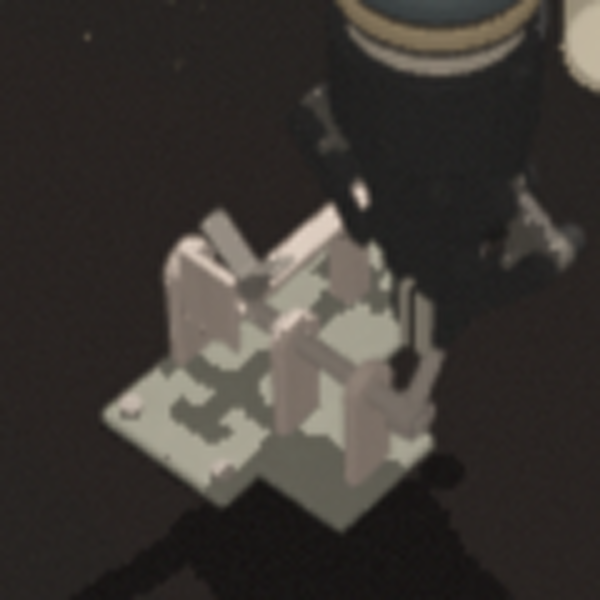

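The closed fingertips are behind the lever and the trough has come down close to level, with its bar at (300,240) in the crop. I'll nudge the lever a little further to find the stop.

```bash
python3 -m jog '[{"slide":[0.002,0,0],"yaw":0},{"slide":[0.004,0,0],"yaw":0},{"slide":[0.004,0,0],"yaw":0}]' 0;  python3 -m jog '[{"slide":[-0.02,0,0.0],"yaw":0},{"slide":[-0.03,0,0.04],"yaw":0},{"slide":[-0.03,0,0.08],"yaw":0},{"slide":[-0.03,-0.02,0.12],"yaw":7},{"slide":[-0.04,-0.06,0.12],"yaw":14},{"slide":[-0.05,-0.1,0.12],"yaw":21},{"slide":[-0.06,-0.14,0.12],"yaw":28},{"slide":[-0.07,-0.18,0.12],"yaw":35},{"slide":[-0.09,-0.22,0.12],"yaw":37.3},{"slide":[-0.092,-0.245,0.12],"yaw":37.3},{"slide":[-0.092,-0.245,0.12],"yaw":37.3}]' 0.5 40
python3 - <<'E'
from cell import ctrl
from h import *
s=ctrl.capture("scene"); t=ctrl.capture("top");np.savez("s1.npz",**s);np.savez("t1.npz",**t)
a=cv2.resize(t["pixels"][175:280,220:320,::-1],None,fx=4,fy=4,interpolation=cv2.INTER_CUBIC)
b=cv2.resize(s["pixels"][180:285,240:340,::-1],None,fx=4,fy=4,interpolation=cv2.INTER_CUBIC)
q=np.load("q.npy");q[3]=0
cv2.imwrite("pics/crad1.png",np.hstack([a,b]))
print(ctrl.sense())
E
```

```text
t: 3.07
tcp_pos: [0.5034, -0.0162, 0.1001]
eef_rot: [-3.141, 0.006, -0.035]
ft_force: [-6.9, -1.7, 4.2]
gripper_width: -0.0
t: 3.98
tcp_pos: [0.4149, -0.2686, 0.2214]
eef_rot: [3.133, -0.0, 0.61]
ft_force: [1.1, 0.2, 1.2]
gripper_width: 0.495
{'t': 4.0833, 'joint_positions': array([-7.95425579e-01,  3.62839139e-01,  1.77418505e+00,  6.59276962e-04,
        1.00064632e+00,  1.64935124e-01]), 'joint_vel': array([ 0.06424342, -0.01258203,  0.05016528,  0.01870558,  0.02251271,
        0.01734545]), 'joint_efforts': array([ -1.36493325, -33.31818223, -15.59215128,  -0.14439767,
        -0.12148468,  -0.09586243]), 'tcp_pos': array([ 0.41483501, -0.26442801,  0.22079845]), 'eef_rot': array([ 3.13781518e+00, -1.19278635e-03,  6.10083115e-01]), 'ft_force': array([-0.59407915,  0.37787182, -0.48401634]), 'wrist_torque': array([ 0.02894745, -0.04554959,  0.08484178]), 'gripper_width': 0.5034748383024029}
```

View pics/crad1.png

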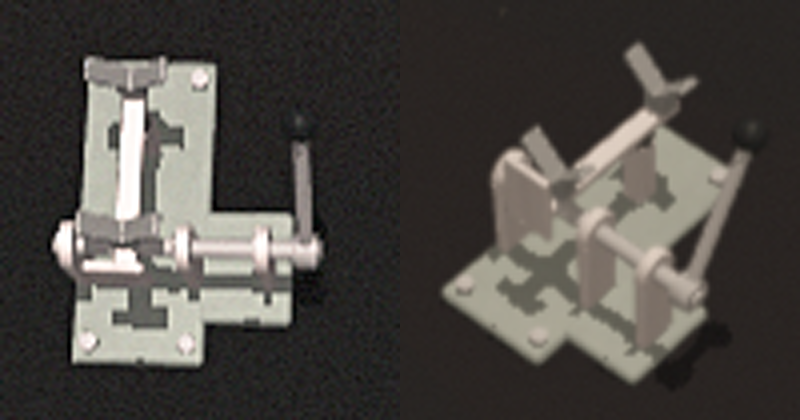

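The trough is now level. In the crop the knob is at (302,125) in the top half and (750,133) in the scene half, and the upper saddle has dropped towards horizontal. Now a joint refit over both trough angles.

Run:
```python
from h import *
from scipy.optimize import least_squares
s=load("scene0.npz");t=load("top0.npz")
T=lambda u,v:(220+u/4-.4,175+v/4-.4); S=lambda u,v:(240+(u-400)/4-.4,180+v/4-.4)
obs0=[(t,(45,-90,78),T(295,152)),(t,(83,18.5,34),T(80,75)),(t,(83,-18.5,34),T(160,75)),(t,(5,18.5,34),T(77,236)),(t,(5,-18.5,34),T(158,236)),
(s,(45,-90,78),S(731,141)),(s,(83,18.5,34),S(632,42)),(s,(83,-18.5,34),S(682,72)),(s,(5,18.5,34),S(528,150))]
obs1=[(t,(45,-90,78),T(302,125)),(t,(83,18.5,34),T(86,72)),(t,(83,-18.5,34),T(165,72)),(t,(5,18.5,34),T(78,232)),(t,(5,-18.5,34),T(160,232)),
(s,(45,-90,78),S(750,133)),(s,(83,18.5,34),S(637,52)),(s,(83,-18.5,34),S(692,82)),(s,(5,18.5,34),S(535,137))]
f=lambda p:np.concatenate([proj(c,W(p[[0,1,2,3+k]],P))[0]-np.array(o) for k,ob in enumerate((obs0,obs1)) for c,P,o in ob])
r=least_squares(f,[.497,.073,-.04,.19,0],loss="soft_l1");print(r.x,r.fun.reshape(-1,2).round(1)[9:])
r2=least_squares(lambda p:f(np.r_[p,0]),[.497,.073,-.04,.19],loss="soft_l1");print(r2.x)
q=np.r_[r2.x[:3],0];np.save("q.npy",q)
print(W(q,[(65,0,28),(71,0,28),(53,0,28)]))
c0=np.array([.4287,-.2516]);u=np.array([np.cos(np.radians(35.3)),np.sin(np.radians(35.3))]);print("grasp",c0-.018*u)
```

```text
[ 0.49625359  0.07286193 -0.0338683   0.18496563  0.02631249] [[ 0.   0.3]
 [ 0.5 -0.9]
 [-0.4 -0.7]
 [ 0.7 -1.8]
 [-0.6 -1.5]
 [ 0.3  1.5]
 [-1.  -0.5]
 [-1.   0.5]
 [-0.9  0.3]]
[ 0.49584966  0.07331301 -0.0376617   0.17456966]
[[0.56080357 0.07086558 0.088     ]
 [0.56679931 0.07063966 0.088     ]
 [0.54881207 0.07131741 0.088     ]]
grasp [ 0.41400952 -0.26200144]
```

```bash
python3 -m jog '[{"slide":[0,0,-0.04],"yaw":0},{"slide":[0,0,-0.08],"yaw":0},{"slide":[0,0,-0.12],"yaw":0},{"slide":[0,0,-0.16],"yaw":0},{"slide":[0,0,-0.18],"yaw":0},{"slide":[0,0,-0.2],"yaw":0},{"slide":[0,0,-0.205],"yaw":0},{"slide":[0,0,-0.205],"yaw":0},{"slide":[0,0,-0.205],"yaw":0}]' 0.5 40
```

```text
t: 4.83
tcp_pos: [0.4149, -0.2607, 0.0159]
eef_rot: [3.141, -0.0, 0.616]
ft_force: [0.3, -0.2, 0.1]
gripper_width: 0.497
```

```bash
python3 -m jog '[{"slide":[-0.001,-0.001,-0.008],"yaw":0},{"slide":[-0.001,-0.001,-0.013],"yaw":0},{"slide":[-0.001,-0.001,-0.013],"yaw":0}]' 0.5 40; python3 -m jog '[{"slide":[0,0,0],"yaw":0},{"slide":[0,0,0],"yaw":0},{"slide":[0,0,0],"yaw":0},{"slide":[0,0,0],"yaw":0},{"slide":[0,0,0],"yaw":0},{"slide":[0,0,0],"yaw":0}]' 0 40
```

```text
t: 5.08
tcp_pos: [0.4133, -0.2625, 0.0024]
eef_rot: [3.141, -0.0, 0.615]
ft_force: [0.4, 1.1, 0.4]
gripper_width: 0.499
t: 5.58
tcp_pos: [0.4133, -0.2626, 0.0028]
eef_rot: [3.141, -0.0, 0.615]
ft_force: [-1.0, 0.6, 5.5]
gripper_width: 0.189
```

```bash
python3 -m jog '[{"slide":[0,0,0.01],"yaw":0},{"slide":[0,0,0.03],"yaw":0},{"slide":[0,0,0.07],"yaw":0},{"slide":[0,0,0.11],"yaw":0},{"slide":[0,0,0.15],"yaw":0},{"slide":[0,0,0.19],"yaw":0},{"slide":[0,0,0.2],"yaw":0},{"slide":[0,0,0.2],"yaw":0},{"slide":[0,0,0.2],"yaw":0}]' 0 40;python3 - <<'E'
from cell import ctrl
from h import *
s=ctrl.capture("scene"); np.savez("s2.npz",**s); cv2.imwrite("pics/g.png",s["pixels"][:,:,::-1]); print(ctrl.sense()["gripper_width"])
E
```

```text
t: 6.33
tcp_pos: [0.413, -0.2621, 0.2029]
eef_rot: [3.14, -0.0, 0.615]
ft_force: [0.3, -0.5, -0.2]
gripper_width: 0.194
0.19119335413826125
```

View pics/g.png

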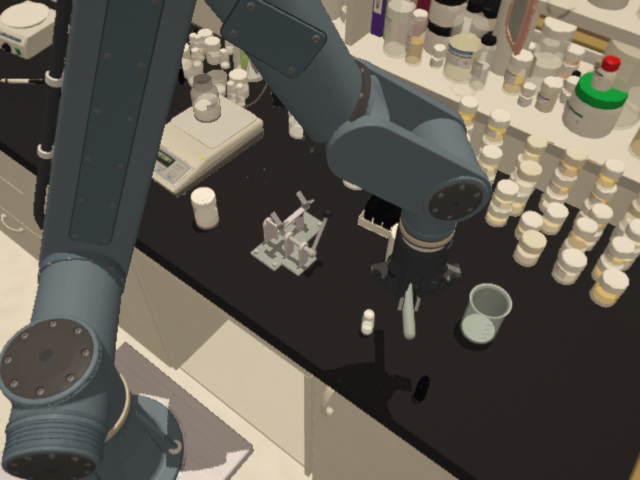

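The fingers hold the tube, with its foot at (409,335) and the cap side showing near (392,235). The vial (368,321) and the roll-on (422,388) haven't moved. I'll measure the held tube's pitch while moving to above the cradle.

Run:
```python
from h import *
from cell import ctrl
st=ctrl.sense();tc=st["tcp_pos"];y=st["eef_rot"][2];print(tc,y)
u=np.array([np.cos(y),np.sin(y)]);n=np.array([-u[1],u[0]])
t=ctrl.capture("top")
for c in(load("s2.npz"),t):
    C=cloud(c);d=C[...,:2]-tc[:2];a=d@u;b=d@n
    m=(abs(b)<.02)&(abs(C[...,2]-tc[2]-.006)<.05)&(abs(a)<.13)&((a<-.02)|(a>.03))
    A=a[m];Z=C[...,2][m]-tc[2];B=b[m]
    for lo in np.arange(-.12,.13,.02):
        k=(A>=lo)&(A<lo+.02)
        if k.sum()>3: print(round(lo,2),k.sum(),"z",np.percentile(Z[k],[5,50,95]).round(4),"b",np.median(B[k]).round(4),A[k].min().round(4),A[k].max().round(4))
```

```text
[ 0.41233315 -0.26155024  0.20167636] 0.6150348661629064
-0.08 19 z [0.0057 0.0104 0.0141] b -0.0013 -0.0628 -0.06
-0.06 156 z [0.009  0.0155 0.0185] b 0.0002 -0.06 -0.0402
-0.04 133 z [0.01   0.0159 0.0192] b 0.0005 -0.04 -0.02
0.04 117 z [0.0073 0.0134 0.0157] b 0.0015 0.0409 0.06
0.06 133 z [0.0073 0.0136 0.0164] b 0.0014 0.0602 0.08
0.08 133 z [0.0065 0.0133 0.0163] b 0.0015 0.08 0.0994
```

```bash
python3 -m jog '[{"slide":[0.139,0.333,0.0],"yaw":-37.4},{"slide":[0.139,0.333,0.0],"yaw":-37.4},{"slide":[0.139,0.333,0.0],"yaw":-37.4},{"slide":[0.139,0.333,0.0],"yaw":-37.4},{"slide":[0.139,0.333,0.0],"yaw":-37.4},{"slide":[0.139,0.333,0.0],"yaw":-37.4},{"slide":[0.139,0.333,0.0],"yaw":-37.4},{"slide":[0.139,0.333,0.0],"yaw":-37.4},{"slide":[0.139,0.333,0.0],"yaw":-37.4},{"slide":[0.139,0.333,-0.04],"yaw":-37.4},{"slide":[0.139,0.333,-0.08],"yaw":-37.4},{"slide":[0.139,0.333,-0.08],"yaw":-37.4}]' 0 40;python3 -m jog '[{"slide":[0,0,0],"yaw":0},{"slide":[0,0,0],"yaw":0}]'
python3 - <<'E'
from h import *
from cell import ctrl
st=ctrl.sense();tc=st["tcp_pos"];y=st["eef_rot"][2];print(tc,y)
q=np.load("q.npy");cy,sy=np.cos(q[2]),np.sin(q[2])
u=np.array([cy,sy]);n=np.array([-sy,cy])
t=ctrl.capture("top");s=ctrl.capture("scene")
print("tcp cradle",(tc[:2]-q[:2])@u,(tc[:2]-q[:2])@n)
for c in(s,t):
    C=cloud(c);d=C[...,:2]-q[:2];a=d@u;b=d@n
    m=(abs(b)<.02)&(abs(C[...,2]-tc[2]-.006)<.02)&(abs(a-.07)<.13)
    A=a[m];Z=C[...,2][m]-tc[2];B=b[m]
    for lo in np.arange(-.06,.2,.02):
        k=(A>=lo)&(A<lo+.02)
        if k.sum()>3: print(round(lo,2),k.sum(),"z",np.percentile(Z[k],[5,50,95]).round(4),"b",np.percentile(B[k],[3,50,97]).round(4),A[k].min().round(4),A[k].max().round(4))
crop(s,"pics/ov.png",200,120,360,280,5)
E
```

```text
t: 7.43
tcp_pos: [0.5448, 0.0725, 0.1122]
eef_rot: [-3.141, 0.022, -0.035]
ft_force: [-3.1, 1.3, -1.5]
gripper_width: 0.189
t: 7.6
tcp_pos: [0.5519, 0.0701, 0.1222]
eef_rot: [3.142, 0.001, -0.039]
ft_force: [0.2, 0.5, 0.4]
gripper_width: 0.194
[0.55194534 0.07009999 0.12223147] -0.038509163968701854
tcp cradle 0.05617688595795914 -0.001098583545523368
-0.02 27 z [0.0048 0.0128 0.0168] b [-0.0087 -0.0036  0.0027] -0.0063 -0.0001
0.0 87 z [0.0087 0.0152 0.0189] b [-0.0114 -0.0058  0.0044] 0.0003 0.02
0.02 80 z [0.009  0.0152 0.0192] b [-0.0114 -0.0067  0.0063] 0.0206 0.04
0.04 127 z [0.0072 0.0163 0.0244] b [-0.0187 -0.0027  0.0167] 0.0405 0.0597
0.06 9 z [0.014  0.0188 0.0248] b [0.0056 0.0066 0.0068] 0.0601 0.0641
0.12 14 z [0.0137 0.0177 0.0197] b [-0.0091 -0.0007  0.0037] 0.131 0.1399
0.14 58 z [0.0078 0.0158 0.0183] b [-0.012  -0.0071  0.004 ] 0.14 0.156
-0.02 25 z [0.0042 0.0106 0.014 ] b [-0.0084 -0.0025  0.0042] -0.0044 -0.0
0.0 102 z [0.0077 0.0128 0.0163] b [-0.0107 -0.0035  0.0056] 0.0001 0.02
0.02 100 z [0.0084 0.013  0.016 ] b [-0.0101 -0.0029  0.0051] 0.0203 0.04
0.04 61 z [0.0061 0.0133 0.023 ] b [-0.0181 -0.0065  0.0018] 0.0402 0.0524
```

View pics/ov.png

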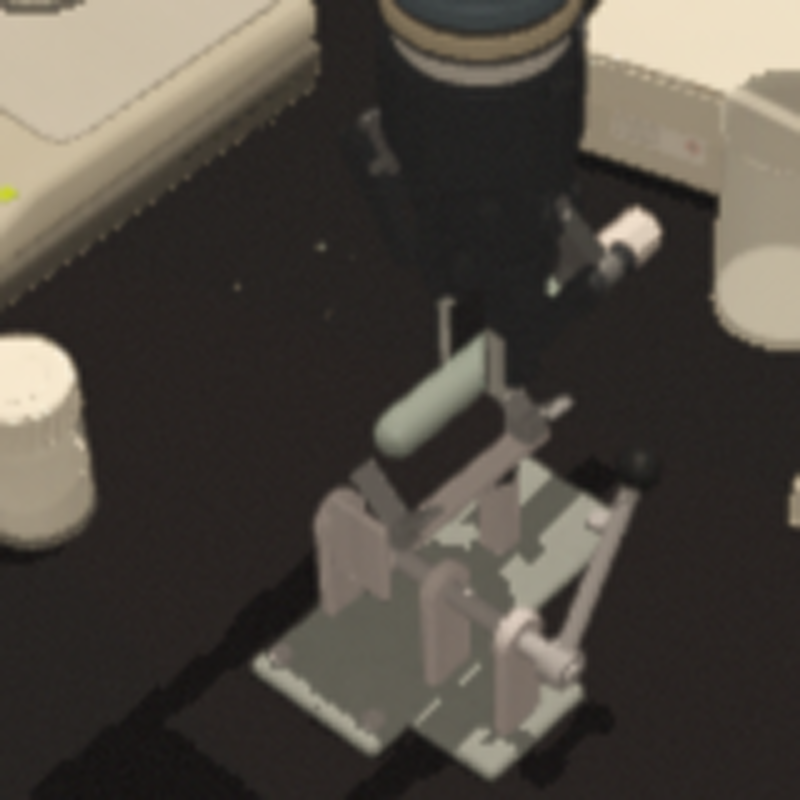

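The tube hangs above the two saddles with its foot at crop (395,440), about 9 mm short of the stop plate, and it lies roughly 2 mm to the −y side. I'll correct that and lower it.

```bash
python3 -m jog '[{"slide":[-0.003,0.002,-0.01],"yaw":0},{"slide":[-0.003,0.002,-0.02],"yaw":0},{"slide":[-0.003,0.002,-0.028],"yaw":0},{"slide":[-0.003,0.002,-0.034],"yaw":0},{"slide":[-0.003,0.002,-0.036],"yaw":0},{"slide":[-0.003,0.002,-0.036],"yaw":0}]';python3 -m jog '[{"slide":[0,0,-0.0015],"yaw":0},{"slide":[0,0,-0.003],"yaw":0},{"slide":[0,0,-0.003],"yaw":0}]'
```

```text
t: 8.2
tcp_pos: [0.549, 0.0724, 0.0859]
eef_rot: [-3.142, 0.001, -0.038]
ft_force: [0.0, 0.4, -0.5]
gripper_width: 0.193
t: 8.45
tcp_pos: [0.5492, 0.0726, 0.0832]
eef_rot: [3.142, -0.0, -0.038]
ft_force: [0.8, 0.8, 0.0]
gripper_width: 0.192
```

```bash
python3 -m jog '[{"slide":[0,0,-0.001],"yaw":0},{"slide":[0,0,-0.002],"yaw":0},{"slide":[0,0,-0.002],"yaw":0}]';python3 -m jog '[{"slide":[0,0,-0.001],"yaw":0},{"slide":[0,0,-0.002],"yaw":0},{"slide":[0,0,-0.002],"yaw":0}]'
```

```text
t: 8.7
tcp_pos: [0.5494, 0.0728, 0.0819]
eef_rot: [-3.141, -0.001, -0.038]
ft_force: [0.4, 0.2, 4.1]
gripper_width: 0.193
t: 8.95
tcp_pos: [0.5495, 0.0729, 0.0815]
eef_rot: [-3.141, -0.001, -0.038]
ft_force: [-3.2, 1.2, 15.2]
gripper_width: 0.188
```

It is in contact, with 4 N and then 15 N upwards. I'll back off 2 mm, open gently and look.

```bash
python3 -m jog '[{"slide":[0,0,0.002],"yaw":0},{"slide":[0,0,0.002],"yaw":0}]';python3 -m jog '[{"slide":[0,0,0],"yaw":0},{"slide":[0,0,0],"yaw":0},{"slide":[0,0,0.0],"yaw":0},{"slide":[0,0,0.0],"yaw":0}]' 0.6;  python3 -m jog '[{"slide":[0,0,0.02],"yaw":0},{"slide":[0,0,0.05],"yaw":0},{"slide":[0,0,0.09],"yaw":0},{"slide":[0,0,0.13],"yaw":0},{"slide":[0,-0.04,0.14],"yaw":0},{"slide":[0.02,-0.08,0.14],"yaw":0},{"slide":[0.05,-0.12,0.14],"yaw":0},{"slide":[0.08,-0.15,0.14],"yaw":0},{"slide":[0.08,-0.15,0.14],"yaw":0}]' 0
python3 - <<'E'
from cell import ctrl
from h import *
s=ctrl.capture("scene"); t=ctrl.capture("top");np.savez("s3.npz",**s);np.savez("t3.npz",**t)
a=cv2.resize(t["pixels"][145:280,200:320,::-1],None,fx=3.3,fy=3.3,interpolation=cv2.INTER_CUBIC)
b=cv2.resize(s["pixels"][150:285,240:360,::-1],None,fx=3.3,fy=3.3,interpolation=cv2.INTER_CUBIC)
cv2.imwrite("pics/crad3.png",np.hstack([a,b])); print(ctrl.sense()["tcp_pos"])
E
```

```text
t: 9.12
tcp_pos: [0.5496, 0.0727, 0.082]
eef_rot: [-3.142, -0.002, -0.038]
ft_force: [0.2, 0.4, 2.3]
gripper_width: 0.191
t: 9.45
tcp_pos: [0.549, 0.0725, 0.0809]
eef_rot: [3.142, 0.001, -0.038]
ft_force: [-0.5, 0.5, 0.4]
gripper_width: 0.598
t: 10.2
tcp_pos: [0.6333, -0.083, 0.2217]
eef_rot: [3.138, -0.006, -0.042]
ft_force: [0.5, -0.5, -0.4]
gripper_width: 0.004
[ 0.63070721 -0.08011601  0.22067172]
```

View pics/crad3.png

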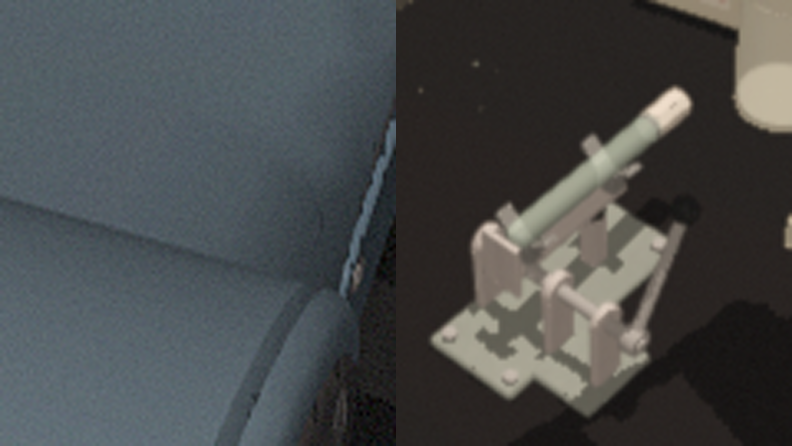

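The tube rests in both V saddles with its cap at the free end (crop 670,105) and its foot near the stop plate (crop 515,235). The arm blocks the top view. Next is the lever.

```bash
python3 -m jog '[{"slide":[-0.03,0.029,0],"yaw":0},{"slide":[-0.061,0.058,0],"yaw":0},{"slide":[-0.061,0.058,-0.04],"yaw":0},{"slide":[-0.061,0.058,-0.08],"yaw":0},{"slide":[-0.061,0.058,-0.12],"yaw":0},{"slide":[-0.061,0.058,-0.121],"yaw":0},{"slide":[-0.061,0.058,-0.121],"yaw":0}]' 0; python3 -m jog '[{"slide":[-0.008,0,0],"yaw":0},{"slide":[-0.016,0.001,0],"yaw":0},{"slide":[-0.024,0.001,0],"yaw":0},{"slide":[-0.032,0.001,0],"yaw":0},{"slide":[-0.040,0.002,0],"yaw":0},{"slide":[-0.048,0.002,0],"yaw":0},{"slide":[-0.056,0.002,0],"yaw":0},{"slide":[-0.062,0.002,0],"yaw":0},{"slide":[-0.068,0.003,0],"yaw":0},{"slide":[-0.074,0.003,0],"yaw":0}]'
```

```text
t: 10.88
tcp_pos: [0.5651, -0.0178, 0.0982]
eef_rot: [-3.14, 0.008, -0.037]
ft_force: [0.8, 0.2, -0.1]
gripper_width: -0.002
t: 11.72
tcp_pos: [0.4949, -0.0169, 0.1004]
eef_rot: [3.141, -0.003, -0.038]
ft_force: [5.1, -0.6, -1.5]
gripper_width: -0.003
```

```bash
python3 -m jog '[{"slide":[-0.005,0,0],"yaw":0},{"slide":[-0.010,0,0],"yaw":0},{"slide":[-0.014,0.001,0],"yaw":0},{"slide":[-0.018,0.001,0],"yaw":0},{"slide":[-0.022,0.001,0],"yaw":0},{"slide":[-0.024,0.001,0],"yaw":0},{"slide":[-0.024,0.001,0],"yaw":0}]'
python3 - <<'E'
from cell import ctrl
from h import *
s=ctrl.capture("scene")
crop(s,"pics/tip.png",230,130,350,280,4);print(ctrl.sense()["ft_force"],ctrl.sense()["tcp_pos"])
E
```

```text
t: 12.3
tcp_pos: [0.4686, -0.0151, 0.1002]
eef_rot: [-3.141, 0.003, -0.038]
ft_force: [2.2, -0.6, -0.5]
gripper_width: -0.001
[ 0.8290163  -0.55673836  0.24081042] [ 0.46869787 -0.0150807   0.1001435 ]
```

View pics/tip.png

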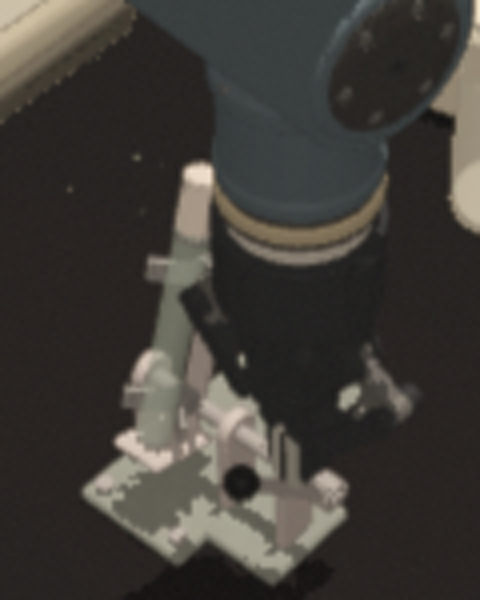

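The tube now stands steeply, cap at crop (197,175), and the knob has swung over to the stop-plate side (240,480). I'll keep pushing until I feel the hard stop.

```bash
python3 -m jog '[{"slide":[-0.002,0,0],"yaw":0},{"slide":[-0.004,0,0],"yaw":0},{"slide":[-0.004,0,0],"yaw":0}]'; python3 -m jog '[{"slide":[-0.001,0,0],"yaw":0},{"slide":[-0.002,0,0],"yaw":0},{"slide":[-0.002,0,0],"yaw":0}]'
```

```text
t: 12.6
tcp_pos: [0.4657, -0.0153, 0.1003]
eef_rot: [-3.142, 0.001, -0.038]
ft_force: [2.5, -0.7, 1.1]
gripper_width: 0.0
t: 12.85
tcp_pos: [0.4639, -0.0153, 0.1003]
eef_rot: [-3.142, 0.0, -0.038]
ft_force: [2.1, -1.3, 0.2]
gripper_width: -0.002
```

```bash
python3 -m jog '[{"slide":[-0.002,0,0],"yaw":0},{"slide":[-0.004,0,0],"yaw":0},{"slide":[-0.004,0,0],"yaw":0}]'; python3 -m jog '[{"slide":[-0.001,0,0],"yaw":0},{"slide":[-0.002,0,0],"yaw":0},{"slide":[-0.002,0,0],"yaw":0}]'
```

```text
t: 13.1
tcp_pos: [0.4619, -0.0157, 0.1008]
eef_rot: [3.141, -0.005, -0.038]
ft_force: [5.4, 0.5, 0.3]
gripper_width: -0.002
t: 13.35
tcp_pos: [0.4613, -0.016, 0.1011]
eef_rot: [3.14, -0.007, -0.039]
ft_force: [7.2, 0.3, 1.4]
gripper_width: 0.001
```

```bash
python3 -m jog '[{"slide":[-0.002,0,0],"yaw":0},{"slide":[-0.004,0,0],"yaw":0},{"slide":[-0.004,0,0],"yaw":0}]'; python3 -m jog '[{"slide":[-0.002,0,0],"yaw":0},{"slide":[-0.003,0,0],"yaw":0},{"slide":[-0.003,0,0],"yaw":0}]'
```

```text
t: 13.6
tcp_pos: [0.4603, -0.0166, 0.1018]
eef_rot: [3.14, -0.014, -0.04]
ft_force: [9.9, 1.6, 2.2]
gripper_width: -0.003
t: 13.85
tcp_pos: [0.4593, -0.0172, 0.1024]
eef_rot: [3.138, -0.018, -0.039]
ft_force: [12.5, 0.4, 6.0]
gripper_width: -0.002
```

The force climbs steadily with almost no motion, so that is the hard stop. I'll retreat and measure the tipped tube.

```bash
python3 -m jog '[{"slide":[0.02,0,0],"yaw":0},{"slide":[0.03,-0.01,0.03],"yaw":0},{"slide":[0.03,-0.02,0.07],"yaw":0},{"slide":[0.02,-0.03,0.11],"yaw":0},{"slide":[0.01,-0.06,0.14],"yaw":0},{"slide":[0.0,-0.1,0.16],"yaw":0},{"slide":[0.0,-0.14,0.17],"yaw":0},{"slide":[0,-0.18,0.17],"yaw":0},{"slide":[0,-0.18,0.17],"yaw":0},{"slide":[0,-0.18,0.17],"yaw":0}]' 0.6
cat > tipfit.py <<'E'
from cell import ctrl
from h import *
s=ctrl.capture("scene"); t=ctrl.capture("top");np.savez("s4.npz",**s);np.savez("t4.npz",**t)
q=np.load("q.npy");q[3]=1.35;print(ctrl.sense()["tcp_pos"])
def draw(c,x0,y0):
    im=cv2.resize(c["pixels"][y0:y0+150,x0:x0+100,::-1],None,fx=4,fy=4,interpolation=cv2.INTER_CUBIC)
    for P in [(45,-90,78),(83,18.5,34),(83,-18.5,34),(5,18.5,34),(145,0,28),(-15,0,28),(145,0,37),(145,0,19),(117,9,28),(117,-9,28)]:
        u=proj(c,W(q,P))[0]; cv2.circle(im,tuple(int(k) for k in ((u-[x0,y0])*4+2)),4,(0,0,255),1)
    return im
cv2.imwrite("pics/tipfit.png",np.hstack([draw(t,220,150),draw(s,240,130)]))
print(W(q,[(145,0,28),(117,0,28),(119,0,28),(-15,0,28)]))
for c in(t,s):
    C=cloud(c);m=(abs(C[...,0]-q[0])<.05)&(abs(C[...,1]-q[1])<.02)&(C[...,2]>.175)&(C[...,2]<.23)
    X=C[m];
    for lo in(.175,.185,.195,.205):
        k=(X[:,2]>=lo)&(X[:,2]<lo+.01)
        if k.sum()>3:print(lo,k.sum(),np.percentile(X[k],[3,50,97],axis=0).round(4).tolist())
E
python3 tipfit.py
```

```text
t: 14.68
tcp_pos: [0.4496, -0.1968, 0.2697]
eef_rot: [-3.14, 0.003, -0.042]
ft_force: [-0.8, 0.8, 0.1]
gripper_width: 0.598
[ 0.44929289 -0.19379023  0.26911516]
[[0.50028223 0.07314599 0.20761207]
 [0.49415439 0.07337689 0.18029182]
 [0.49459209 0.07336039 0.18224327]
 [0.46526601 0.07446539 0.05149634]]
0.175 29 [[0.486, 0.0659, 0.1753], [0.489, 0.0715, 0.1821], [0.4979, 0.0827, 0.1847]]
0.185 22 [[0.4876, 0.0656, 0.1854], [0.4904, 0.0724, 0.1901], [0.4973, 0.0815, 0.1943]]
0.195 42 [[0.4898, 0.0655, 0.1955], [0.4934, 0.0725, 0.2001], [0.509, 0.0825, 0.205]]
0.205 78 [[0.4927, 0.0657, 0.2055], [0.4993, 0.0738, 0.2078], [0.5064, 0.0823, 0.2104]]
0.175 45 [[0.4833, 0.0663, 0.1754], [0.4874, 0.0694, 0.1803], [0.4971, 0.0815, 0.1847]]
0.185 39 [[0.487, 0.0659, 0.1858], [0.4901, 0.0711, 0.1902], [0.4992, 0.0799, 0.1945]]
0.195 42 [[0.4881, 0.065, 0.1954], [0.4917, 0.0702, 0.2007], [0.4995, 0.0796, 0.2041]]
0.205 72 [[0.4908, 0.0654, 0.2058], [0.4981, 0.0726, 0.2091], [0.5077, 0.0827, 0.2126]]
```

View pics/tipfit.png

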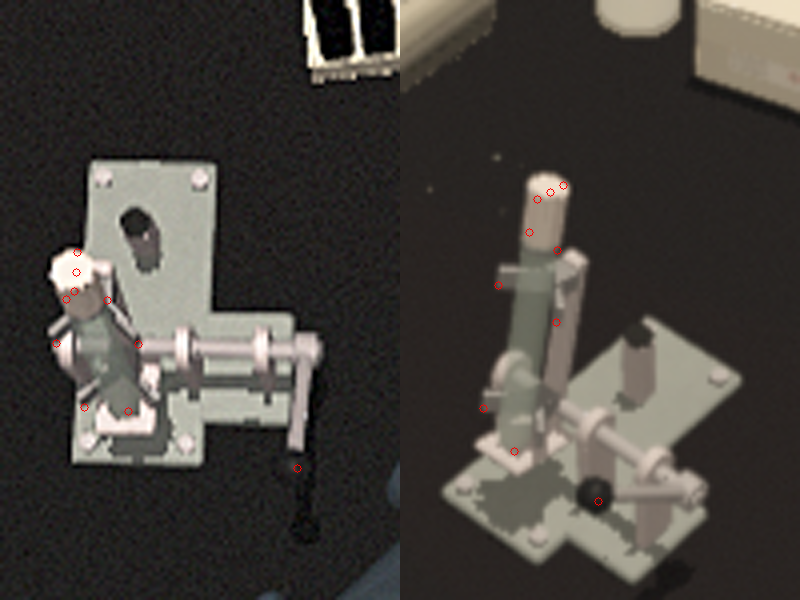

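The trough is fully over: the modelled points for 1.35 rad land on the knob, the saddles and the cap, and the tube's foot sits on the stop plate. The cap top is at z≈0.210 near (0.4995, 0.074). I'll regrip from above.

```bash
python3 -m jog '[{"slide":[0.045,0.268,0],"yaw":0},{"slide":[0.045,0.268,0],"yaw":0},{"slide":[0.045,0.268,0],"yaw":0},{"slide":[0.045,0.268,0],"yaw":0},{"slide":[0.045,0.268,0],"yaw":0},{"slide":[0.045,0.268,0],"yaw":0},{"slide":[0.045,0.268,0],"yaw":0},{"slide":[0.045,0.268,0],"yaw":0},{"slide":[0.045,0.268,0],"yaw":0}]' 0.6; python3 -m jog '[{"slide":[0,0,0],"yaw":0},{"slide":[0,0,-0.02],"yaw":0},{"slide":[0,0,-0.04],"yaw":0}]'
python3 - <<'E'
from cell import ctrl
print(ctrl.sense()["tcp_pos"],ctrl.sense()["eef_rot"])
E
```

```text
t: 15.53
tcp_pos: [0.4941, 0.0753, 0.2695]
eef_rot: [3.141, 0.004, -0.032]
ft_force: [-0.4, 0.5, 0.0]
gripper_width: 0.598
t: 15.78
tcp_pos: [0.4965, 0.0717, 0.2308]
eef_rot: [3.141, -0.003, -0.039]
ft_force: [-0.0, 0.0, -0.6]
gripper_width: 0.6
[0.49652511 0.07169438 0.2307508 ] [ 3.14114889e+00 -2.68324399e-03 -3.88868075e-02]
```

```bash
python3 -m jog '[{"slide":[-0.001,0.001,-0.02],"yaw":0},{"slide":[-0.001,0.001,-0.04],"yaw":0},{"slide":[-0.001,0.001,-0.055],"yaw":0},{"slide":[-0.001,0.001,-0.065],"yaw":0},{"slide":[-0.001,0.001,-0.065],"yaw":0},{"slide":[-0.001,0.001,-0.065],"yaw":0}]'; python3 -m jog '[{"slide":[0,0,0],"yaw":0},{"slide":[0,0,0],"yaw":0},{"slide":[0,0,0],"yaw":0},{"slide":[0,0,0],"yaw":0},{"slide":[0,0,0],"yaw":0},{"slide":[0,0,0],"yaw":0}]' 0 40
python3 - <<'E'
from cell import ctrl
from h import *
s=ctrl.capture("scene")
crop(s,"pics/re.png",230,100,350,280,3.3);print(ctrl.sense()["ft_force"],ctrl.sense()["tcp_pos"])
E
```

```text
t: 16.28
tcp_pos: [0.4945, 0.0726, 0.1649]
eef_rot: [3.142, 0.002, -0.04]
ft_force: [-0.6, 0.3, -0.5]
gripper_width: 0.6
t: 16.78
tcp_pos: [0.4954, 0.0741, 0.1662]
eef_rot: [-3.141, -0.001, -0.038]
ft_force: [-1.1, 3.4, 5.7]
gripper_width: 0.203
[-0.2342353   2.39706752  5.6845974 ] [0.4953978  0.07411733 0.16616875]
```

View pics/re.png

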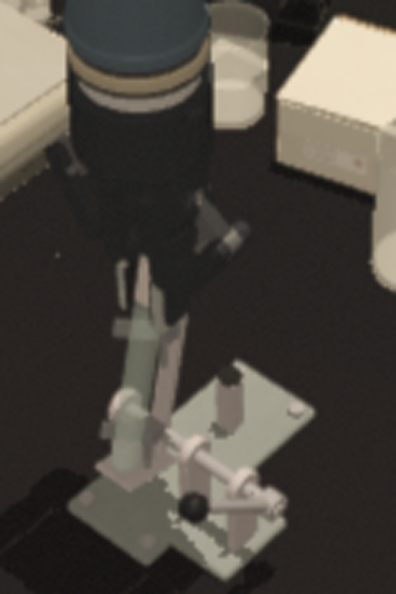

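The pads hold the tube near the cap at 0.203, i.e. about 17 mm. Lifting it out, slowly at first.

```bash
python3 -m jog '[{"slide":[0,0,0.005],"yaw":0},{"slide":[0,0,0.012],"yaw":0},{"slide":[-0.001,0,0.025],"yaw":0},{"slide":[-0.002,0,0.04],"yaw":0},{"slide":[-0.003,0,0.065],"yaw":0},{"slide":[-0.004,0,0.09],"yaw":0},{"slide":[-0.004,0,0.12],"yaw":0},{"slide":[-0.004,0,0.15],"yaw":0},{"slide":[-0.004,0,0.16],"yaw":0},{"slide":[-0.004,0,0.16],"yaw":0},{"slide":[-0.004,0,0.16],"yaw":0}]' 0 60
cat > held.py <<'E'
from cell import ctrl
from h import *
s=ctrl.capture("scene"); t=ctrl.capture("top")
st=ctrl.sense();tc=st["tcp_pos"];print(tc,st["eef_rot"],st["gripper_width"])
im=np.hstack([cv2.resize(c["pixels"][...,::-1],(400,300)) for c in(t,s)]);cv2.imwrite("pics/held.png",im)
for c in(t,s):
    C=cloud(c);m=(np.linalg.norm(C[...,:2]-tc[:2],axis=-1)<.075)&(C[...,2]<tc[2]-.008)&(C[...,2]>tc[2]-.16)&(C[...,2]>.105)
    X=C[m]-tc
    for lo in np.arange(-.14,-.01,.02):
        k=(X[:,2]>=lo)&(X[:,2]<lo+.02)
        if k.sum()>3:print(round(lo,3),k.sum(),np.percentile(X[k],[2,50,98],axis=0).round(4).tolist())
E
python3 held.py
```

```text
t: 17.75
tcp_pos: [0.4911, 0.0734, 0.3258]
eef_rot: [3.141, -0.001, -0.038]
ft_force: [-0.5, -1.0, -0.8]
gripper_width: 0.197
[0.4900746  0.07352229 0.32404761] [ 3.14138558e+00  2.85029114e-03 -3.78465191e-02] 0.2005130121272435
-0.12 19 [[-0.0362, -0.0071, -0.1094], [-0.0342, -0.0028, -0.1018], [-0.0276, 0.0079, -0.1003]]
-0.1 62 [[-0.0349, -0.0074, -0.0997], [-0.0311, -0.0021, -0.0898], [-0.023, 0.0084, -0.0808]]
-0.08 69 [[-0.0303, -0.0076, -0.0795], [-0.0264, -0.0023, -0.0692], [-0.0184, 0.0086, -0.0604]]
-0.06 69 [[-0.0251, -0.0081, -0.0588], [-0.022, -0.003, -0.0504], [-0.0136, 0.0079, -0.0406]]
-0.04 77 [[-0.021, -0.0082, -0.0398], [-0.0171, -0.0026, -0.0305], [-0.0089, 0.0075, -0.0205]]
-0.02 42 [[-0.0173, -0.0084, -0.0187], [-0.0149, -0.0022, -0.013], [-0.01, 0.0077, -0.0082]]
-0.12 32 [[-0.0366, -0.0079, -0.1086], [-0.0331, -0.0036, -0.1025], [-0.0233, 0.0059, -0.1]]
-0.1 93 [[-0.0362, -0.0078, -0.0994], [-0.0309, -0.0036, -0.0888], [-0.02, 0.0076, -0.0804]]
-0.08 95 [[-0.0309, -0.0081, -0.0797], [-0.0262, -0.004, -0.0691], [-0.0165, 0.0069, -0.0602]]
-0.06 104 [[-0.0259, -0.0086, -0.0593], [-0.0215, -0.004, -0.05], [-0.0111, 0.007, -0.0402]]
-0.04 108 [[-0.0213, -0.0092, -0.0395], [-0.0169, -0.0039, -0.0296], [-0.0065, 0.0055, -0.0202]]
-0.02 61 [[-0.017, -0.0089, -0.0195], [-0.0135, -0.005, -0.0139], [-0.0045, 0.0051, -0.0086]]
```

View pics/held.png

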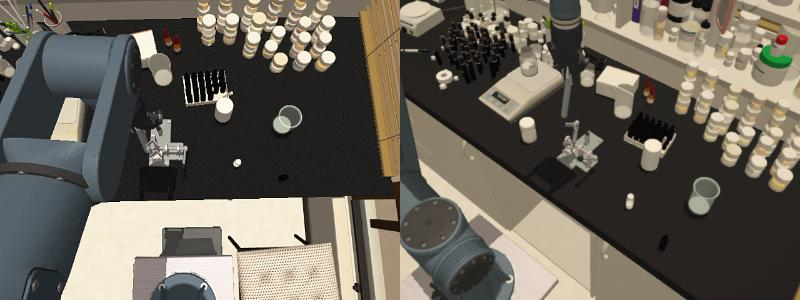

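The tube hangs cap-up in the grip, tilted about 12–13°, with its foot about 113 mm below the TCP and 30 mm towards −x. Next I move over the beaker at (0.5815, −0.350).

```bash
python3 -m jog '[{"slide":[0.006,-0.02,0],"yaw":0},{"slide":[0.017,-0.06,0],"yaw":0},{"slide":[0.028,-0.1,0],"yaw":0},{"slide":[0.04,-0.14,0],"yaw":0},{"slide":[0.051,-0.18,0],"yaw":0},{"slide":[0.063,-0.22,0],"yaw":0},{"slide":[0.074,-0.26,0],"yaw":0},{"slide":[0.086,-0.3,0],"yaw":0},{"slide":[0.097,-0.34,0],"yaw":0},{"slide":[0.109,-0.38,0],"yaw":0},{"slide":[0.117,-0.41,0],"yaw":0},{"slide":[0.1215,-0.4235,0],"yaw":0}]'; python3 -m jog '[{"slide":[0,0,-0.03],"yaw":0},{"slide":[0,0,-0.06],"yaw":0},{"slide":[0,0,-0.08],"yaw":0},{"slide":[0,0,-0.08],"yaw":0},{"slide":[0,0,-0.08],"yaw":0}]'; python3 held.py
python3 - <<'E'
from cell import ctrl
from h import *
s=ctrl.capture("scene");t=ctrl.capture("top");np.savez("s5.npz",**s);np.savez("t5.npz",**t)
a=cv2.resize(t["pixels"][130:250,400:520,::-1],(400,400),interpolation=cv2.INTER_CUBIC);b=cv2.resize(s["pixels"][230:350,420:540,::-1],(400,400),interpolation=cv2.INTER_CUBIC)
cv2.imwrite("pics/ab.png",np.hstack([a,b]))
E
```

```text
t: 18.85
tcp_pos: [0.6121, -0.3547, 0.3217]
eef_rot: [-3.141, 0.003, -0.042]
ft_force: [-0.4, 0.0, -0.8]
gripper_width: 0.199
t: 19.27
tcp_pos: [0.6114, -0.3491, 0.2421]
eef_rot: [-3.138, 0.005, -0.038]
ft_force: [-0.2, -0.6, 0.4]
gripper_width: 0.198
[ 0.61325514 -0.35030771  0.24610012] [ 3.14064893e+00 -1.22019208e-03 -3.76408629e-02] 0.19976338837687804
-0.12 55 [[-0.0402, -0.005, -0.1131], [-0.0376, 0.0029, -0.1054], [-0.0299, 0.0115, -0.1002]]
-0.1 103 [[-0.0394, -0.0053, -0.0995], [-0.0335, 0.0026, -0.09], [-0.0261, 0.0119, -0.081]]
-0.08 104 [[-0.0334, -0.0058, -0.0791], [-0.0291, 0.0016, -0.0696], [-0.0222, 0.0108, -0.0604]]
-0.06 113 [[-0.0288, -0.0062, -0.0598], [-0.0246, 0.0019, -0.0508], [-0.0174, 0.0107, -0.0402]]
-0.04 116 [[-0.0236, -0.0068, -0.0395], [-0.019, 0.0009, -0.0302], [-0.0134, 0.0095, -0.0208]]
-0.02 76 [[-0.0186, -0.007, -0.0198], [-0.0152, 0.0011, -0.0145], [-0.009, 0.01, -0.0083]]
```

View pics/ab.png

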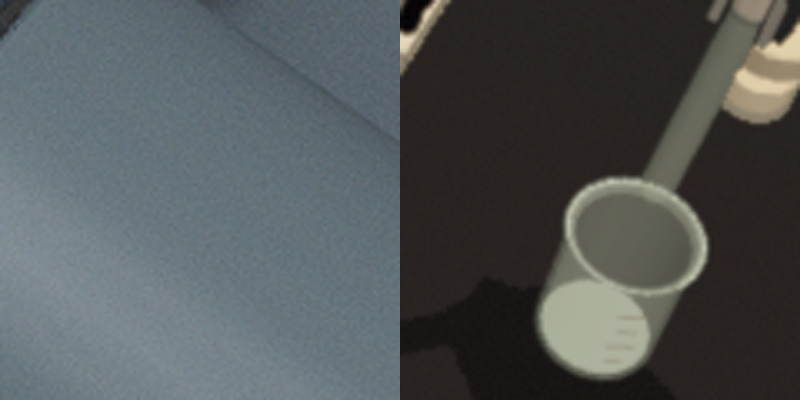

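In the scene crop the tube's foot appears at about (655,190), against the far rim, as it should for a point 35 mm above the beaker's centre. I'll make a small correction of +2 mm in x and −3 mm in y, then lower.

```bash
python3 -m jog '[{"slide":[0.001,-0.003,0],"yaw":0},{"slide":[0.001,-0.003,-0.02],"yaw":0},{"slide":[0.001,-0.003,-0.04],"yaw":0},{"slide":[0.001,-0.003,-0.06],"yaw":0},{"slide":[0.001,-0.003,-0.06],"yaw":0}]'
python3 - <<'E'
from cell import ctrl
from h import *
s=ctrl.capture("scene");crop(s,"pics/in.png",420,220,540,350,4.5);st=ctrl.sense();print(st["tcp_pos"],st["ft_force"])
E
```

```text
t: 19.88
tcp_pos: [0.6117, -0.3516, 0.1819]
eef_rot: [-3.138, 0.006, -0.038]
ft_force: [-0.1, 1.3, -1.5]
gripper_width: 0.199
[ 0.61266494 -0.35220784  0.18388502] [ 0.34175648 -0.08269909  0.83105794]
```

View pics/in.png

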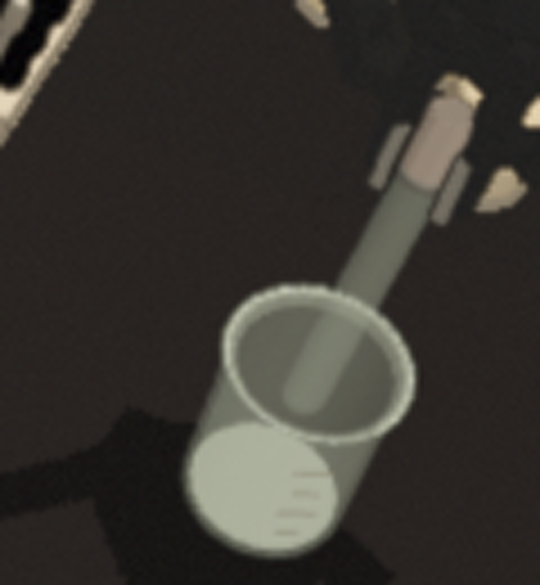

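The foot is inside the beaker at crop (303,400), clear of the rim. Lowering further.

```bash
python3 -m jog '[{"slide":[0,0,-0.015],"yaw":0},{"slide":[0,0,-0.03],"yaw":0},{"slide":[0,0,-0.045],"yaw":0},{"slide":[0,0,-0.056],"yaw":0},{"slide":[0,0,-0.056],"yaw":0},{"slide":[0,0,-0.056],"yaw":0}]'; python3 -m jog '[{"slide":[0,0,-0.002],"yaw":0},{"slide":[0,0,-0.004],"yaw":0},{"slide":[0,0,-0.004],"yaw":0}]'
python3 - <<'E'
from cell import ctrl
from h import *
s=ctrl.capture("scene");crop(s,"pics/in2.png",420,220,540,350,4.5);st=ctrl.sense();print(st["tcp_pos"],st["ft_force"])
E
```

```text
t: 20.43
tcp_pos: [0.614, -0.3532, 0.13]
eef_rot: [3.141, -0.001, -0.038]
ft_force: [-0.4, -0.1, -1.0]
gripper_width: 0.196
t: 20.68
tcp_pos: [0.6139, -0.3531, 0.126]
eef_rot: [3.141, -0.001, -0.038]
ft_force: [0.7, 0.8, -0.8]
gripper_width: 0.199
[ 0.61386215 -0.3530495   0.12594301] [-0.01636434 -0.32140951 -0.95522308]
```

View pics/in2.png

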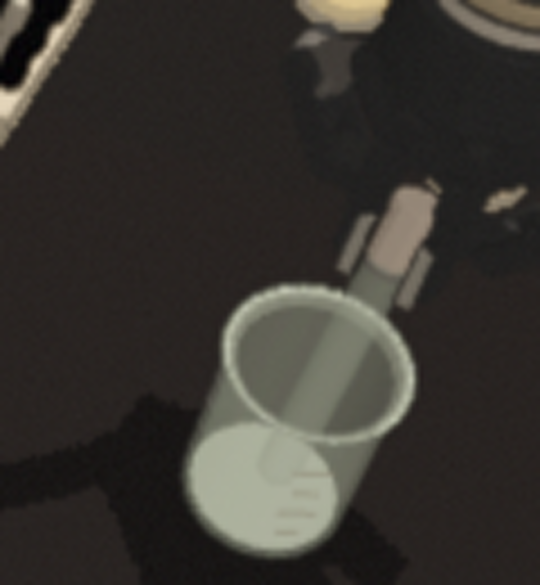

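The tube is inside with its foot at crop (272,470), just above the floor. It would come very close to the far rim, so I'll shift 4 mm in −x and lower in small steps until it touches.

```bash
python3 -m jog '[{"slide":[-0.004,0,0],"yaw":0},{"slide":[-0.004,0.001,-0.002],"yaw":0},{"slide":[-0.004,0.001,-0.004],"yaw":0},{"slide":[-0.004,0.001,-0.004],"yaw":0}]'; python3 -m jog '[{"slide":[0,0,-0.001],"yaw":0},{"slide":[0,0,-0.002],"yaw":0},{"slide":[0,0,-0.002],"yaw":0}]';python3 -m jog '[{"slide":[0,0,-0.001],"yaw":0},{"slide":[0,0,-0.002],"yaw":0},{"slide":[0,0,-0.002],"yaw":0}]'
```

```text
t: 21.07
tcp_pos: [0.6093, -0.3516, 0.1208]
eef_rot: [-3.141, 0.001, -0.038]
ft_force: [0.1, -0.8, 1.1]
gripper_width: 0.2
t: 21.32
tcp_pos: [0.6097, -0.3519, 0.1191]
eef_rot: [-3.142, -0.0, -0.038]
ft_force: [-0.3, 0.1, -0.6]
gripper_width: 0.205
t: 21.57
tcp_pos: [0.6103, -0.3522, 0.1187]
eef_rot: [3.141, -0.002, -0.038]
ft_force: [-1.5, 0.7, 5.0]
gripper_width: 0.201
```

Contact with the beaker floor: 5 N upwards. Ease off a touch, then release.

```bash
python3 -m jog '[{"slide":[0,0,0.001],"yaw":0},{"slide":[0,0,0.001],"yaw":0}]'; python3 -m jog '[{"slide":[0,0,0],"yaw":0},{"slide":[0,0,0],"yaw":0},{"slide":[0,0,0],"yaw":0},{"slide":[0,0,0],"yaw":0},{"slide":[0,0,0],"yaw":0}]' 0.5
python3 - <<'E'
from cell import ctrl
from h import *
s=ctrl.capture("scene");crop(s,"pics/rel.png",420,220,540,350,4.5);st=ctrl.sense();print(st["tcp_pos"],st["ft_force"])
E
```

```text
t: 21.73
tcp_pos: [0.6099, -0.352, 0.1189]
eef_rot: [3.141, -0.001, -0.038]
ft_force: [-0.3, 0.4, 3.0]
gripper_width: 0.197
t: 22.15
tcp_pos: [0.6095, -0.3518, 0.1179]
eef_rot: [-3.141, 0.0, -0.038]
ft_force: [0.2, 0.4, -0.4]
gripper_width: 0.497
[ 0.60950285 -0.35184822  0.11802339] [-0.69497891 -0.30064488 -0.44853208]
```

View pics/rel.png

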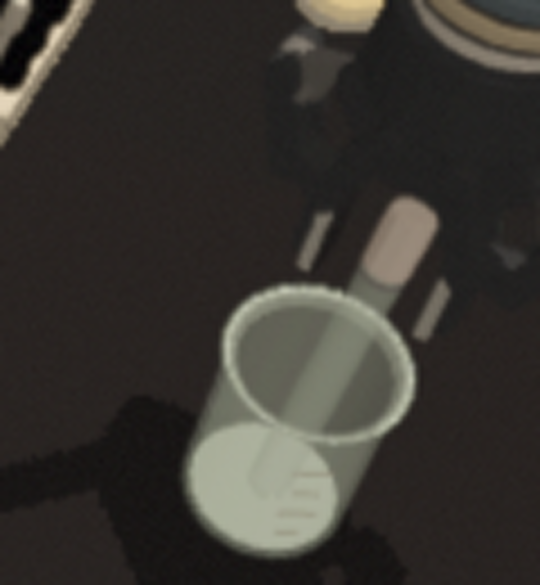

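The tube now leans on the far rim with its foot on the floor near the centre (265,480), and both fingers are clear of it. Rising straight up, then away.

```bash
python3 -m jog '[{"slide":[0,0,0.02],"yaw":0},{"slide":[0,0,0.05],"yaw":0},{"slide":[0,0,0.09],"yaw":0},{"slide":[0,0,0.13],"yaw":0},{"slide":[0,0,0.16],"yaw":0},{"slide":[-0.03,0.03,0.16],"yaw":0},{"slide":[-0.06,0.06,0.16],"yaw":0},{"slide":[-0.09,0.09,0.16],"yaw":0},{"slide":[-0.12,0.12,0.16],"yaw":0},{"slide":[-0.14,0.16,0.16],"yaw":0},{"slide":[-0.15,0.2,0.16],"yaw":0},{"slide":[-0.15,0.2,0.16],"yaw":0}]'; python3 -m jog '[{"slide":[-0.02,0.03,0],"yaw":0},{"slide":[-0.05,0.06,0],"yaw":0},{"slide":[-0.05,0.1,0],"yaw":0},{"slide":[-0.05,0.14,0],"yaw":0},{"slide":[-0.05,0.14,0],"yaw":0}]'
python3 - <<'E'
from cell import ctrl
from h import *
s=ctrl.capture("scene");t=ctrl.capture("top");cv2.imwrite("pics/fs.png",s["pixels"][...,::-1]);
a=cv2.resize(t["pixels"][130:310,340:520,::-1],(400,400),interpolation=cv2.INTER_CUBIC);b=cv2.resize(s["pixels"][220:350,410:540,::-1],(400,400),interpolation=cv2.INTER_CUBIC)
cv2.imwrite("pics/fz.png",np.hstack([a,b]));st=ctrl.sense();print(st["t"],st["tcp_pos"])
for c in(t,s):
    C=cloud(c);m=(np.linalg.norm(C[...,:2]-[.5815,-.35],axis=-1)<.12)&(C[...,2]>.12)&(C[...,2]<.2);X=C[m];print(X.min(0),X.max(0),np.median(X,axis=0))
E
```

```text
t: 23.2
tcp_pos: [0.4551, -0.1456, 0.278]
eef_rot: [-3.137, 0.005, -0.035]
ft_force: [0.1, -1.0, -0.0]
gripper_width: 0.502
t: 23.62
tcp_pos: [0.4077, -0.0061, 0.2784]
eef_rot: [-3.138, 0.001, -0.031]
ft_force: [0.5, 0.1, -0.6]
gripper_width: 0.499
23.7167 [ 0.40982588 -0.01077521  0.27868185]
[ 0.60175419 -0.36267015  0.12061223] [ 0.63049282 -0.34275574  0.16373262] [ 0.61232394 -0.34977091  0.15032483]
[ 0.59992141 -0.36268617  0.12007427] [ 0.63078785 -0.3440324   0.16501536] [ 0.61008983 -0.35407634  0.14775611]
```

View pics/fz.png

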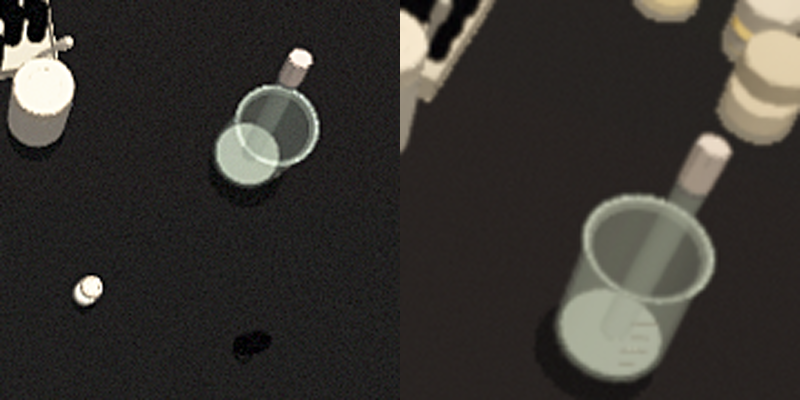

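View pics/fs.png

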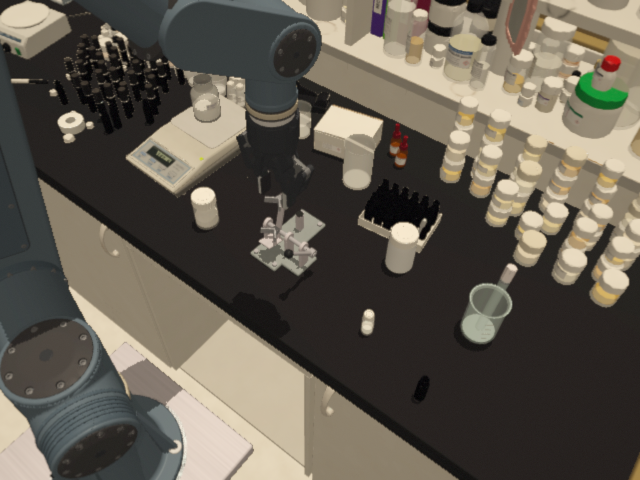

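The tube stands cap up in the beaker, leaning on the far rim, with its cap at scene (509,272). The beaker, vial (368,321), roll-on (422,388), jar (402,247) and powder jar (205,208) are where they were. I'll check that it holds still, then hand in.

```bash
python3 -m jog '[{"slide":[0,0,0],"yaw":0},{"slide":[0,0,0],"yaw":0},{"slide":[0,0,0],"yaw":0},{"slide":[0,0,0],"yaw":0},{"slide":[0,0,0],"yaw":0},{"slide":[0,0,0],"yaw":0}]' | head -1
python3 - <<'E'
from cell import ctrl
from h import *
s=ctrl.capture("scene");C=cloud(s);m=(np.linalg.norm(C[...,:2]-[.5815,-.35],axis=-1)<.12)&(C[...,2]>.12)&(C[...,2]<.2);X=C[m];print(X.min(0),X.max(0),np.median(X,axis=0))
p=load("scene0.npz")["pixels"].astype(int);d=np.abs(s["pixels"].astype(int)-p).sum(-1)
for n,(u,v) in dict(vial=(368,321),rollon=(422,388),jar=(402,247),powder=(205,208),beakerbase=(479,330)).items(): print(n,d[v-15:v+15,u-12:u+12].mean())
print(ctrl.sense()["ft_force"]); ctrl.sign_off()
E
```

```text
t: 24.22
[ 0.60046466 -0.36263501  0.12014225] [ 0.62953737 -0.34419808  0.16483181] [ 0.61011816 -0.35398846  0.14678068]
vial 3.6069444444444443
rollon 4.343055555555556
jar 2.3055555555555554
powder 2.234722222222222
beakerbase 6.066666666666666
[ 0.17162365 -0.19078859  0.72227233]
the job is handed in; nothing more can be done
```

The culture tube is standing cap up in the empty front beaker, and I've handed the job in. It took about 24 s of the 67 s allowed.

- **Cradle:** I pushed the trough level first, because it started about 0.18 rad up. Then I laid the tube in both saddles with its foot about 10 mm short of the stop plate and let go of it.
- **Tipping:** I pushed the lever until the force rose to about 12 N with almost no movement. The pictures afterwards matched the fully tipped angle of 1.35 rad, with the foot on the plate.
- **Beaker:** I took the tube near its cap, lifted it out and lowered it until I felt about 5 N from the beaker floor. After I let go, it settled against the far rim at a lean of a little over 13 degrees.

**Last checks:** over the last half second the tube held still and nothing pressed on the arm. The vial, black bottle and both jars match the first picture. The beaker base also matches, apart from the tube now showing through it, and the beaker is upright. None of the final checks failed or disagreed.

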